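# Release the filter housing's swing bolt

### The job

Free the lid of the filter housing: loosen the brass wing nut just until its hidden collar lets the hinged bolt out of the slotted lug (feel for that point; no more than an eighth of a turn beyond it), then swing the bolt out of the lug and down until it lies nearly level, and let go. Never wrench the bolt outward while the lug's rim still holds it (a gentle pull, under 20 N, is enough to feel it), and leave everything else on the bench where it is.

Things in the scene. Friction and masses are not known exactly. Their poses are not given: they have to be found in the camera images.
- housing: water-filter housing bolted to the bench: 130 mm square steel foot, blue body 96 mm across, white lid 116 mm across, its flat top 130 mm above the bench (a 12 mm tall stub stands 18 mm behind the lid's centre). Origin: centre of the foot's underside; +x points level from there towards the swing bolt ('outward'), z up. Turned up to 0.7 rad. Fixed.
- lug: slotted steel lug on the lid's +x side, 40 mm wide, 16 mm thick. Origin on its flat top face where the bolt's axis passes, 130 mm above the bench, 72 mm from the housing's axis; axes as the housing's. The 10 mm slot opens outward; the lug ends 13 mm out. A round recess is sunk in its top, closed at the mouth by a rim 3 mm thick, flush with the top. Fixed.
- bolt_pivot (a point): pivot of the hinged eyebolt: a level pin along the housing's y axis, 40 mm above the bench, 90 mm straight below the lug's origin. Its own z axis runs along the bolt. The bolt is an 8 mm rod reaching 148 mm from the pivot.
- bolt (a joint): swing of the eyebolt, rad: 0 upright in the slot, growing outward and down to a stop at 1.5 (about level). It cannot swing inward. The pivot is stiff (0.16 N m): the bolt stays where it is left.
- wingnut: brass wing nut on the bolt. Origin on the bolt's axis at the underside of its hub, 0 to 1.7 mm above the lug at the start; z along the bolt, wings along its x. Hub 26 mm across, 8 mm tall; above it the wings: a flat paddle 46 mm long, 10 mm thick, from 8 to 32 mm above the origin. The rod stands out at most 26 mm above the wings. Counter-clockwise from above loosens.
- nut_grip (a point): middle of the wings, 20 mm above the nut's origin, axes as the nut's. The nut turns stiffly (0.25 N m), stays where it is left, and climbs 2.8 mm along the bolt per rad (steep thread). It may be turned in several grasps.
- nut_base (a point): same point as the nut's origin. Below it a 16 mm collar, part of the nut, reaches some way into the lug's recess at the start: how far differs widely each time, cannot be seen or measured, must be felt. Till it is out, the rim stops the bolt after about 4 mm of outward travel. The bolt is free once the collar's end is 0 to 1 mm above the rim, always within one full turn.
- gasket: black rubber ring, 84 mm across, 6 mm tall, lying beside the housing; origin underside centre. Leave alone.
- spare_nut: spare steel wing nut standing loose beside the housing, 44 mm long, 28 mm tall; origin underside centre. Leave alone.
- driver: screwdriver with green handle, 200 mm long; origin mid-length. Leave alone.
- spanner: spanner, 180 mm long; origin mid-length. Leave alone.
- tape: roll of yellow tape, 96 mm across, 24 mm tall; origin underside centre. Leave alone.
- cartridge: white filter cartridge lying down, 64 mm across, 200 mm long; origin underside, mid-length. Leave alone.
- tee0: small white tee fitting, 36 mm; origin underside. Leave alone.
- tee1: small white tee fitting, 36 mm; origin underside. Leave alone.
Mind the look-alikes: they are no part of the job. There is more than one size of the housing; the one meant has the size given above.

How it is judged:
On the way, in this order (a step that is already met when the one before it is completed fails the run):
1. the nut's collar is drawn up out of the lug's recess (its end within 1 mm of the rim's level or higher) while the bolt still stands in the slot (z of collar_c0 in the frame of bolt_pivot above 0.098 m and value of joint bolt below 0.12 rad).
2. the bolt is swung out of the lug and down (value of joint bolt above 1.2 rad), for 0.2 s.
At the end, for the whole second after the job is handed in: The bolt is swung out and down by more than 1.2 rad (its stop is at 1.5) and at rest, the wing nut still on it and not loosened more than an eighth of a turn beyond the point of release (collar's end at most 3.2 mm above the rim's level) (value of joint bolt above 1.2 rad and angular speed of wingnut below 0.2 rad/s and z of collar_c0 in the frame of bolt_pivot below 0.1022 m); the robot touches nothing.
It fails at once if the bolt is wrenched against the lug: the nut presses on the lug with more than 35 N (contact force between wingnut and lug above 35 N).
It fails at once if the nut is loosened more than an eighth of a turn beyond the point where the bolt comes free (collar's end over 3.2 mm above the rim's level) (z of collar_c0 in the frame of bolt_pivot above 0.1022 m).
It fails at once if something else on the bench is shifted by more than 30 mm (distance of any of gasket, spare_nut, driver, spanner, tape, cartridge, tee0, tee1 from where it was at the start of the episode above 0.03 m).
It also fails if it takes over 72 s, if anything falls off the work surface, if the arm or the gripper's body presses on something with over 40 N, if the wrist force passes 120 N, or if a joint passes its speed limit or range.

### The arm

A 6-joint arm with a two-finger parallel gripper is mounted at the origin on the work surface. World frame = base frame: x ahead of the robot, y to its left, z up, the work surface at z = 0. Lengths are in m, angles in rad, forces in N, time in s.
With the tool pointing down it reaches from about 0.4 to 0.825 m from the base axis. Payload 7 kg.
Tool frame: the origin (TCP) lies on the centre line of the jaws, within the pads' length; the fingertips stand 14 mm ahead of it and the grasp point (between the pads) lies 5 mm behind it; x points along the fingers, z is the direction in which the jaws open and shut, and the axes are right-handed (so a half turn about x gives the same grasp; the last joint's range is limited). The gripper opens to 85 mm and grips with 20 to 120 N. Pads are 22 mm wide; open, the fingers measure 114 mm over their backs; the gripper's body (76 mm by 85 mm) begins 54 mm behind the grasp point. The pads swing forward as they close: fully open they stand 13 mm farther back than shut.
Start: joints at [-0.861, 0.359, 0.012, 0, -1.224, -0.288], TCP at [0.276, -0.616, 0.245] pointing down, gripper open.
Joint ranges: [-3.07, 3.07], [-1.43, 2.12], [-1.02, 1.25], [-3.03, 1.67], [-3.05, -0], [-3.03, 3.03]. Speed limits (rad/s): [2.39, 2.39, 3.01, 3.14, 3.14, 3.14].

### API

Orientations are given as a unit quaternion [x, y, z, w].
In Python, from bench import * gives the robot as it stands.
- The arm moves only by the tool apply_moves, never from a script. Its argument "series" is one flat list of numbers, 5 for each row, row after row: the shift along the tool's x, y, z in units of 0.25 m (1.0 is 0.25 m), then the turn about the tool's x in units of 90 degrees (1.0 is 90 degrees), then the gripper command: -1 is fully open, 1 is shut, values between are in proportion. A call has 1 to 20 rows; each row is the pose to reach, as a shift and turn from the pose commanded when the call began, along the tool's axes at that moment; what a row does not reach only later rows make up. A row lasts 1/12 s, in which the tool goes at most 41.7 mm and 7.16 degrees, less where a joint would pass 70% of its speed; a pose out of reach is approached as far as the arm can. A call with a number of a shift or a turn outside -1 to 1 is refused whole. A call with a gripper value outside its range is refused whole. The fingers move at their own pace and stop on an object; "newtons" is the grip in N (left out, the last holds). Time passes only in rows, so rows that repeat a pose let the fingers close. It gives the time, the measured TCP pose, the force and the opening at its end, in the units of the state.
- observe(): the state, without advancing time (a new reading comes with each control period).
- snapshot(name): name is "scene" or "top" or "wrist"; returns a dict with "color" (480x640x3 uint8, blue, green, red), "intrinsics" (3x3 intrinsics, pixels), "R" (3x3) and "t" (3): a world point X has camera coordinates R X + t. Camera axes: x right, y down, z forward; pixel columns grow to the right and rows downward; lengths in m; the calibration is good to about 2 mm. A picture is of the moment at which its call begins. There is no depth.
- job_done(): hands the job in, once; it reports no verdict.
The state is a dict: "t": time; "joint_positions": joint angles; "qvel": joint speeds; "tau": joint torques, N m; "eef_pos": TCP position; "tcp_rot": TCP orientation; "ft_force": force on the tool from outside, world axes, zero at the start; "torque": the same for the moment, N m; "width": finger opening in m.
Only numpy, scipy, OpenCV 4.12 (cv2) and the standard library are available. Lean on these libraries where they do the work, as an engineer would, in place of code of your own. Each camera call takes 0.05 s, during which the arm holds its last target.

## Working session

There is one attempt and no reset: what is moved stays moved. The work goes in short steps, Python scripts to look and compute and a tool call to move; the robot and the scene stay as the last step left them, time stands still between calls to the robot, and variables do not carry over. Pictures are saved under pics/ and viewed, and the job is handed in when it is done.

Besides the shell and the picture viewer there is one more tool, called after "Call:" by a JSON object that holds its "method" and its "body", one argument or row to a line. apply_moves: Moves the arm, as the interface text tells. Its arguments: {"type":"object","properties":{"series":{"type":"array","items":{"type":"number"}},"newtons":{"type":"number"}},"required":["series"]}

```bash
ls; mkdir -p pics; python3 - <<'E'
from bench import *
import cv2,json,numpy as np
o=observe();print(o)
for n in("scene","top","wrist"):
    s=snapshot(n);cv2.imwrite(f"pics/{n}0.png",s["color"]);print(n,s["intrinsics"].tolist(),np.round(s["R"],4).tolist(),np.round(s["t"],4).tolist())
E
```

```text
pics
{'t': 0.0, 'joint_positions': array([-8.60876405e-01,  3.59403730e-01,  1.10674957e-02, -3.57980937e-04,
       -1.22409600e+00, -2.88097499e-01]), 'qvel': array([ 0.00096559,  0.00043453, -0.00021605, -0.00191777, -0.00052474,
       -0.00051876]), 'tau': array([-2.73752281e-03, -5.83316767e+01,  2.93416679e+01,  6.93663239e+00,
       -5.95560719e-03, -3.48988533e-05]), 'eef_pos': array([ 0.27615451, -0.61542663,  0.24435511]), 'tcp_rot': array([-0.59305094,  0.38400329,  0.59409336,  0.38455836]), 'ft_force': array([ 0.24068801, -0.68137717,  0.74040765]), 'torque': array([ 0.02615434,  0.04752109, -0.07854154]), 'width': 0.08520251334655682}
scene [[573.1515387124576, 0.0, 321.34183331767684], [0.0, 573.1515387124576, 226.36711123835462], [0.0, 0.0, 1.0]] [[-0.8019, 0.5972, -0.0156], [0.3754, 0.4834, -0.7908], [-0.4648, -0.64, -0.6119]] [0.4564, -0.1121, 1.6332]
top [[579.1550768758259, 0.0, 315.6872708263989], [0.0, 579.1550768758259, 247.523079518516], [0.0, 0.0, 1.0]] [[0.0062, -0.9999, -0.0132], [-0.9897, -0.0042, -0.1428], [0.1428, 0.0139, -0.9897]] [-0.0021, 0.5622, 1.4841]
wrist [[360.49404455750374, 0.0, 321.8422869563177], [0.0, 360.49404455750374, 239.05064824813377], [0.0, 0.0, 1.0]] [[-0.4091, 0.9125, 0.0017], [0.8757, 0.3921, 0.2817], [0.2563, 0.1167, -0.9595]] [0.674, -0.0354, 0.3796]
```

View pics/scene0.png

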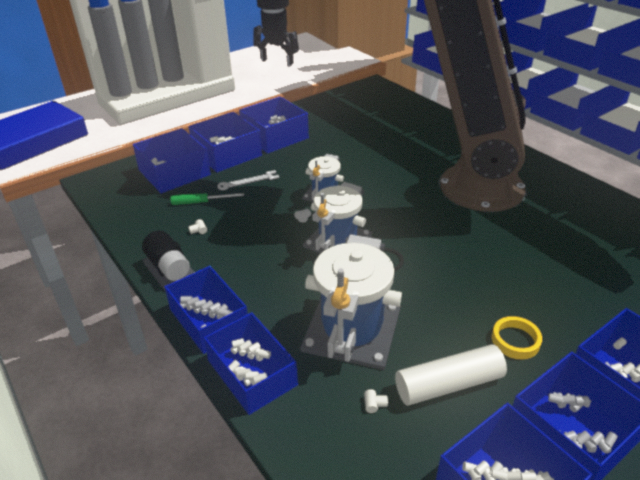

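View pics/top0.png

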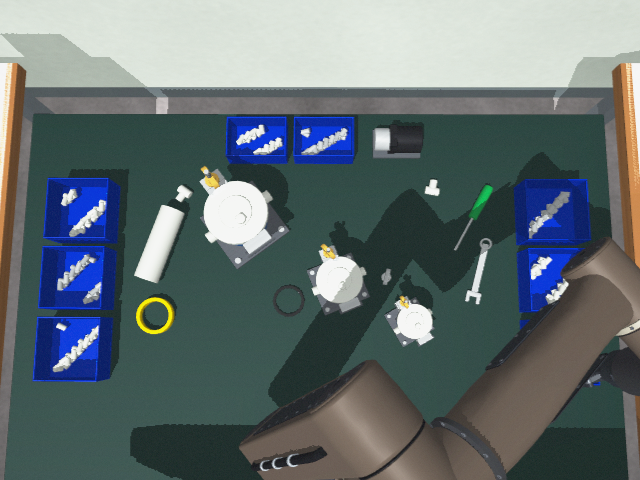

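View pics/wrist0.png

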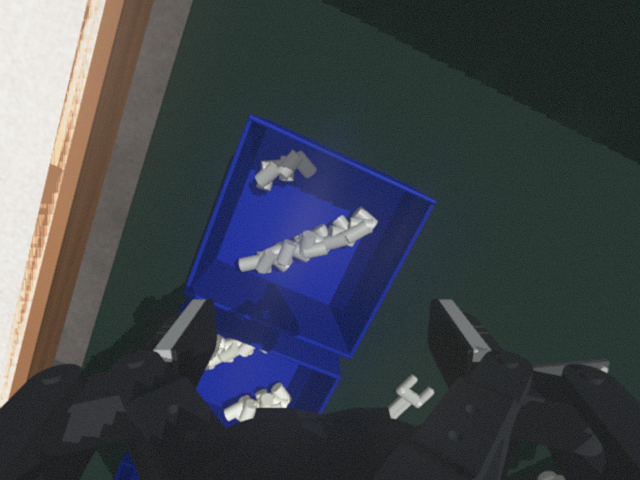

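Candidates for the housing, by lid pixel in the top view:
- (236,213): lid about 64 px, roughly 150 mm.
- (338,281): lid about 50 px, roughly 116 mm.
- (411,322): lid about 36 px, roughly 85 mm.

The middle one fits the description. Its brass nut is near (327,251); the look-alike nuts are at (209,178), (403,301) and the steel spare at (387,276). I'll measure to check the choice.

```bash
cat > h.py <<'E'
import numpy as np,cv2
from bench import *
def ray(s,u,v):
    K=np.array(s["intrinsics"]);R=np.array(s["R"]);t=np.array(s["t"])
    d=R.T@np.linalg.solve(K,[u,v,1.]);return -R.T@t,d/np.linalg.norm(d)
def onz(s,u,v,z):
    c,d=ray(s,u,v);return c+d*(z-c[2])/d[2]
def proj(s,X):
    X=np.atleast_2d(X);p=(np.array(s["R"])@X.T).T+np.array(s["t"]);q=(np.array(s["intrinsics"])@p.T).T;return q[:,:2]/q[:,2:]
def tri(a,ua,b,ub):
    c1,d1=ray(a,*ua);c2,d2=ray(b,*ub)
    A=np.stack([d1,-d2],1);l=np.linalg.lstsq(A,c2-c1,rcond=None)[0]
    p=c1+d1*l[0];q=c2+d2*l[1];return (p+q)/2,np.linalg.norm(p-q)
E
python3 - <<'E'
from h import *
s=snapshot("top");im=s["color"];sc=snapshot("scene")
def crop(s,x0,y0,w,h,k,n):
    cv2.imwrite(n,cv2.resize(s["color"][y0:y0+h,x0:x0+w],None,fx=k,fy=k,interpolation=cv2.INTER_CUBIC))
crop(s,290,225,110,95,7,"pics/topc.png")
crop(sc,280,170,110,95,7,"pics/scenec.png")
for nm,x0,y0,w,h in(("big",195,170,90,90),("mid",300,235,75,80),("small",385,290,55,60)):
    c=im[y0:y0+h,x0:x0+w].astype(int);hsv=cv2.cvtColor(im[y0:y0+h,x0:x0+w],cv2.COLOR_BGR2HSV)
    m=((hsv[...,1]<50)&(hsv[...,2]>190)).astype(np.uint8)
    m=cv2.morphologyEx(m,cv2.MORPH_OPEN,cv2.getStructuringElement(cv2.MORPH_ELLIPSE,(15,15)))
    cs,_=cv2.findContours(m,0,2)
    k=max(cs,key=cv2.contourArea);(cx,cy),r=cv2.minEnclosingCircle(k);A=cv2.contourArea(k)
    p=onz(s,cx+x0,cy+y0,.13);print(nm,cx+x0,cy+y0,r,p, "diam@.13",2*r/579*np.linalg.norm(p-ray(s,0,0)[0]), 2*np.sqrt(A/np.pi)/579*1.37)
    b=((hsv[...,0]>10)&(hsv[...,0]<32)&(hsv[...,1]>110)&(hsv[...,2]>80)).astype(np.uint8)
    cs,_=cv2.findContours(b,0,2)
    for k in cs:
        if cv2.contourArea(k)>8: print("  brass",cv2.minAreaRect(k+np.array([x0,y0])),cv2.contourArea(k))
E
```

```text
big 236.24641799926758 217.05443954467773 36.43425750732422 [0.62532699 0.19857926 0.13      ] diam@.13 0.1841284369942316 0.14858250138725057
  brass ((211.5, 180.5), (15.0, 13.0), 90.0) 125.0
mid 330.0 278.5 20.52447509765625 [ 0.47251443 -0.0360901   0.13      ] diam@.13 0.10101975250093091 0.07953920458645143
  brass ((327.4137878417969, 251.0344696044922), (17.08397102355957, 9.284767150878906), 68.19859313964844) 74.5
small 414.9021244049072 322.4817924499512 18.51447105407715 [ 0.36660312 -0.24220478  0.13      ] diam@.13 0.09186514452821276 0.08069587565086166
  brass ((402.9000549316406, 301.8000183105469), (12.969194412231445, 6.260990142822266), 63.43495178222656) 40.5
```

View pics/topc.png

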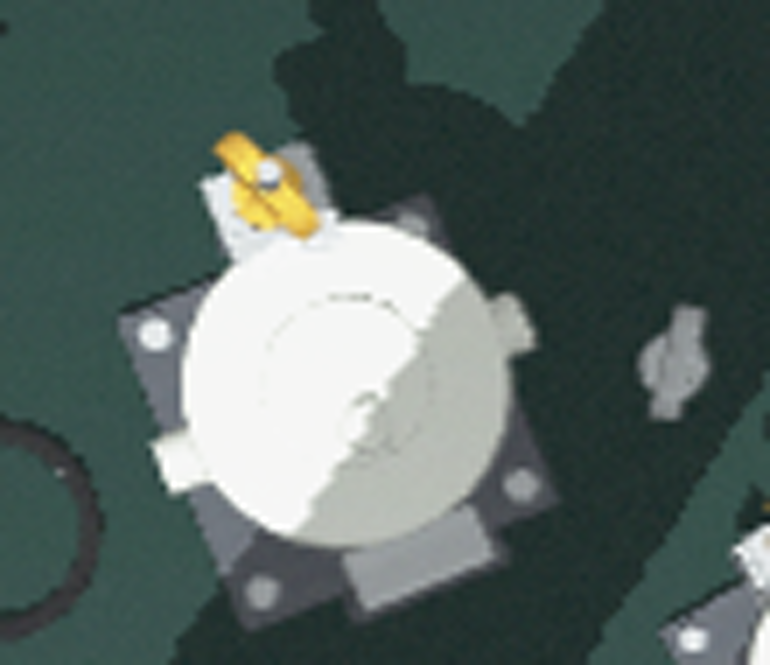

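View pics/scenec.png

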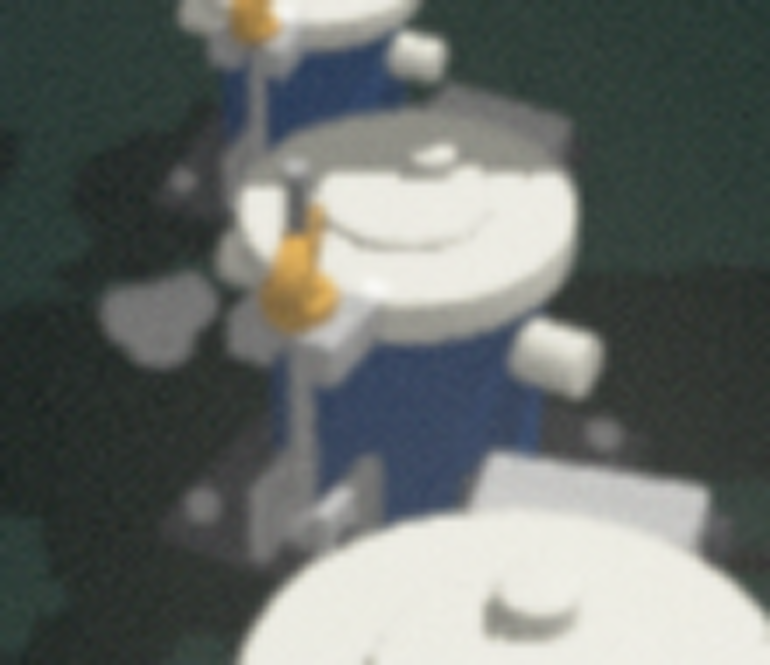

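The top crop shows the middle housing. Its lid spans about 47 px (roughly 113 mm) and is centred near (340,280). The lug and brass nut are at its upper left, and the rod tip is at about (328,249.5). The wings run from the upper left to the lower right. The scene crop shows the same nut at about (322,210). Next I'll fix the geometry.

```bash
cat >> h.py <<'E'
def brassmask(im):
    hsv=cv2.cvtColor(im,cv2.COLOR_BGR2HSV)
    return ((hsv[...,0]>10)&(hsv[...,0]<32)&(hsv[...,1]>110)&(hsv[...,2]>70)).astype(np.uint8)
E
python3 - <<'E'
from h import *
from scipy.spatial.transform import Rotation as Ro
s=snapshot("top");sc=snapshot("scene")
P=lambda x,y:(x/7+290-.43,y/7+225-.43)   # crop px->full
lid=onz(s,*P(348,384),.13)
tip=onz(s,*P(268,172),.188)
tip2,e=tri(s,P(268,172),sc,(297/7+280-.43,168/7+170-.43))
print("lid",lid,"tip",tip,"tri",tip2,e,"cam",ray(s,0,0)[0])
d=tip-lid;print("dist",np.hypot(*d[:2]),"yaw",np.arctan2(d[1],d[0]))
# foot corners at z~0.0.. 
c=[P(120,318),P(245,630),P(560,500),P(430,195)]
w=np.array([onz(s,*q,.008) for q in c]);print("foot",w.round(4).tolist(),"ctr",w.mean(0))
for i in range(4):
    v=w[(i+1)%4]-w[i];print(np.hypot(*v[:2]),np.arctan2(v[1],v[0]))
# paddle ends at top z .163
a=onz(s,*P(231,138),.163);b=onz(s,*P(310,229),.163);v=b-a
print("paddle",a,b,np.linalg.norm(v),np.arctan2(v[1],v[0]),"mid",(a+b)/2)
o=observe();T=Ro.from_quat(o["tcp_rot"]).as_matrix();print(T.round(3))
for z in(0.13,.19):
  for n,cam in(("top",s),("scene",sc)): print(n,z,proj(cam,[tip[0],tip[1],z]))
E
```

```text
lid [ 0.47034559 -0.05888288  0.13      ] tip [ 0.53710868 -0.03018012  0.188     ] tri [ 0.53838295 -0.03121189  0.1876616 ] 0.0031821669435601555 cam [ 0.34453899 -0.02045006  1.54905001]
dist 0.07267158033368208 yaw 0.4060302512319311
foot [[0.506, 0.0249, 0.008], [0.3878, -0.0233, 0.008], [0.4375, -0.1425, 0.008], [0.5539, -0.0936, 0.008]] ctr [ 0.47131416 -0.05863755  0.008     ]
0.12763187891673994 -2.754185468534963
0.12912057690767123 -1.17602902562258
0.12631821033377488 0.39787236465025816
0.12779569733158103 1.9553062909673207
paddle [ 0.55246118 -0.01753354  0.163     ] [ 0.52087725 -0.04488671  0.163     ] 0.04178206605814031 -2.427856019354818 mid [ 0.53666922 -0.03121013  0.163     ]
[[-0.    -0.912 -0.409]
 [ 0.    -0.409  0.912]
 [-1.     0.     0.   ]]
top 0.13 [[327.67747254 252.42749676]]
scene 0.13 [[323.76352967 214.28135341]]
top 0.19 [[327.86212649 249.02321301]]
scene 0.19 [[323.41667518 192.80036251]]
```

Call:
{"method": "apply_moves", "body": {
  "series": [0,-0.954,0.853,-0.186,0,0,-0.954,0.853,-0.186,0,0,-0.954,0.853,-0.186,0,0,-0.954,0.853,-0.186,0,0,-0.954,0.853,-0.186,0,0,-0.954,0.853,-0.186,0,0,-0.954,0.853,-0.186,0,0,-0.954,0.853,-0.186,0,0,-0.954,0.853,-0.186,0,0,-0.954,0.853,-0.186,0],
  "newtons": 50
}}

```text
t: 1.18
eef_pos: [0.4074, -0.3223, 0.2458]
tcp_rot: [0.644, -0.293, -0.643, -0.293]
ft_force: [-0.0, -0.1, 0.2]
width: 0.0425
```

```bash
cat >> h.py <<'E'
from scipy.spatial.transform import Rotation as Ro
def need(target,jaw=None):
    o=observe();T=Ro.from_quat(o["tcp_rot"]).as_matrix();p=np.array(o["eef_pos"])
    d=T.T@(np.array(target)-p);a=np.arctan2(T[1,2],T[0,2])
    tr=None
    if jaw is not None:
        da=(jaw-a+np.pi/2)%np.pi-np.pi/2; tr=-da/(np.pi/2)
    print("pos",p.round(4),"jaw",round(a,3),"units",(d/.25).round(4),"turn",tr,"q",np.round(o["joint_positions"],3),"F",np.round(o["ft_force"],1),"w",round(o["width"],4),"t",o["t"])
E
python3 - <<'E'
from h import *
need([.537,-.031,.245],2.284)
E
```

```text
pos [ 0.4074 -0.3223  0.2458] jaw 2.288 units [ 0.0033 -1.1566  0.5373] turn 0.0026003801222102387 q [-0.291  0.101 -0.327  0.    -1.142 -0.562] F [-0.  -0.1  0.2] w 0.0425 t 1.1833
```

Call:
{"method": "apply_moves", "body": {
  "series": [0,-1,0.465,0,0,0,-1,0.465,0,0,0,-1,0.465,0,0,0,-1,0.465,0,0,0,-1,0.465,0,0,0,-1,0.465,0,0,0,-1,0.465,0,0,0,-1,0.465,0,0,0,-1,0.465,0,0,0,-1,0.465,0,0]
}}

```text
t: 2.02
eef_pos: [0.5193, -0.0728, 0.2451]
tcp_rot: [-0.643, 0.294, 0.643, 0.294]
ft_force: [-0.9, -0.7, -0.4]
width: 0.0428
```

```bash
python3 - <<'E'
from h import *
need([.537,-.031,.245],2.284)
s=snapshot("wrist");cv2.imwrite("pics/w1.png",s["color"])
for p in ([.537,-.031,.188],[.537,-.031,.163],[.537,-.031,.131]): print(proj(s,p))
m=brassmask(s["color"]);cs,_=cv2.findContours(m,0,2)
for k in cs:
    if cv2.contourArea(k)>30: print(cv2.minAreaRect(k),cv2.contourArea(k))
E
```

```text
pos [ 0.5193 -0.0728  0.2451] jaw 2.284 units [ 0.0002 -0.163   0.0801] turn 0.00021017809426742356 q [ 0.235  0.111 -0.317  0.    -1.144 -1.093] F [-0.9 -0.7 -0.4] w 0.0428 t 2.0167
[[355.05387206 336.72103954]]
[[351.63476689 315.89470794]]
[[348.16200964 294.74157268]]
```

View pics/w1.png

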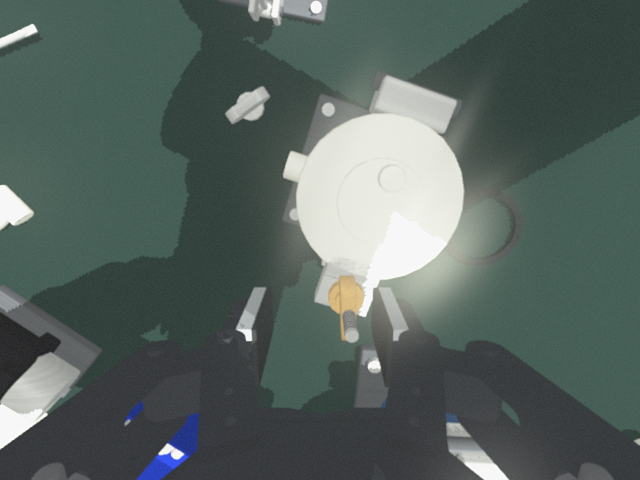

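The wrist picture shows the nut hub at (346,296) and the rod tip at (351,335), a few px from where I predicted. The wings lie square to the jaws. The next step is to move over it.

Call:
{"method": "apply_moves", "body": {
  "series": [0.1,-0.163,0.08,0,0,0.1,-0.163,0.08,0,0,0.1,-0.163,0.08,0,0,0.1,-0.163,0.08,0,0]
}}

```text
t: 2.4
eef_pos: [0.5368, -0.0311, 0.22]
tcp_rot: [-0.643, 0.294, 0.643, 0.294]
ft_force: [0.1, 0.0, -0.7]
width: 0.0428
```

```bash
python3 - <<'E'
from h import *
need([.537,-.031,.157],2.284)
s=snapshot("wrist");cv2.imwrite("pics/w2.png",s["color"][200:480,160:560])
for p in ([.537,-.031,.188],[.537,-.031,.163],[.537,-.031,.131]): print(proj(s,p))
t=snapshot("top");cv2.imwrite("pics/t2.png",cv2.resize(t["color"][225:320,290:400],None,fx=6,fy=6))
E
```

```text
pos [ 0.5368 -0.0311  0.22  ] jaw 2.284 units [ 0.2519 -0.0014 -0.0003] turn 0.00023754518533733953 q [ 0.307  0.153 -0.327  0.    -1.092 -1.164] F [ 0.1  0.  -0.7] w 0.0428 t 2.4
[[320.36829222 290.90667024]]
[[320.52164836 271.9199142 ]]
[[320.67114215 253.41135032]]
```

View pics/w2.png

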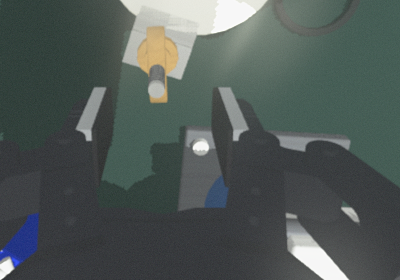

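```bash
python3 - <<'E'
from h import *
s=snapshot("wrist")
m=brassmask(s["color"]);cs,_=cv2.findContours(m,0,2)
for k in cs:
    if cv2.contourArea(k)>30: print(cv2.minAreaRect(k),cv2.boundingRect(k))
print(onz(s,316,290,.188),onz(s,317.5,252,.138))
print("paddle ends",a:=onz(s,316,225+1,.163),b:=onz(s,319,301,.163));v=a-b;print(np.arctan2(v[1],v[0])%np.pi, np.linalg.norm(v))
cv2.imwrite("pics/w3.png",cv2.resize(s["color"][215:310,270:370],None,fx=6,fy=6))
E
```

```text
((318.5, 294.5), (11.0, 15.0), 90.0) (311, 289, 16, 12)
((322.1017150878906, 260.8338317871094), (25.693815231323242, 16.968624114990234), 15.52410888671875) (309, 252, 27, 20)
[ 0.53857853 -0.03287551  0.188     ] [ 0.53634788 -0.03460178  0.138     ]
paddle ends [ 0.51927575 -0.04992659  0.163     ] [ 0.55150109 -0.02008312  0.163     ]
0.7470422278774582 0.04392158325113456
```

View pics/w3.png

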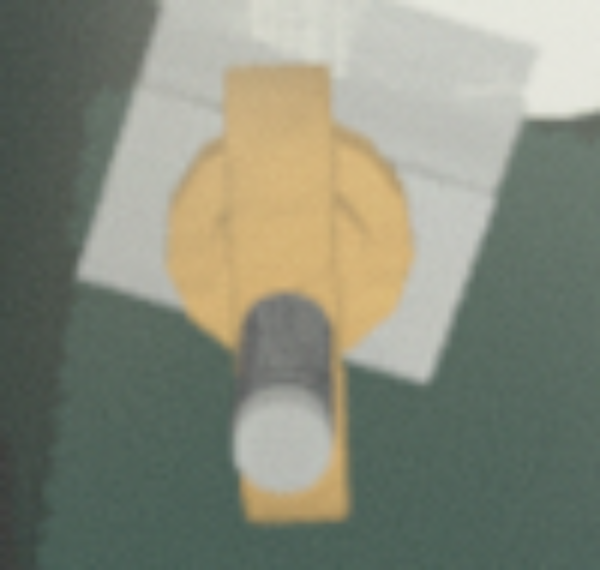

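The close crop shows the paddle, hub and rod clearly, with the lug edges behind. The paddle is within about 2 degrees of square to the jaws. I'll lower and check before closing.

Call:
{"method": "apply_moves", "body": {
  "series": [0.12,-0.001,-0.0055,-0.013,0,0.2,-0.001,-0.0055,-0.013,0,0.252,-0.001,-0.0055,-0.013,0,0.252,-0.001,-0.0055,-0.013,0,0.252,-0.001,-0.0055,-0.013,0]
}}

```text
t: 2.97
eef_pos: [0.5381, -0.0318, 0.1576]
tcp_rot: [-0.646, 0.288, 0.646, 0.287]
ft_force: [0.0, -0.4, 0.1]
width: 0.0433
```

```bash
python3 - <<'E'
from h import *
need([.537,-.031,.157],2.305)
s=snapshot("scene");cv2.imwrite("pics/s4.png",cv2.resize(s["color"][140:260,260:400],None,fx=5,fy=5))
s=snapshot("wrist");cv2.imwrite("pics/w4.png",s["color"])
E
```

```text
pos [ 0.5381 -0.0318  0.1576] jaw 2.305 units [0.0024 0.0009 0.0053] turn -0.00024684842875506734 q [ 0.305  0.213 -0.409  0.    -0.95  -1.142] F [ 0.  -0.4  0.1] w 0.0433 t 2.9667
```

View pics/w4.png

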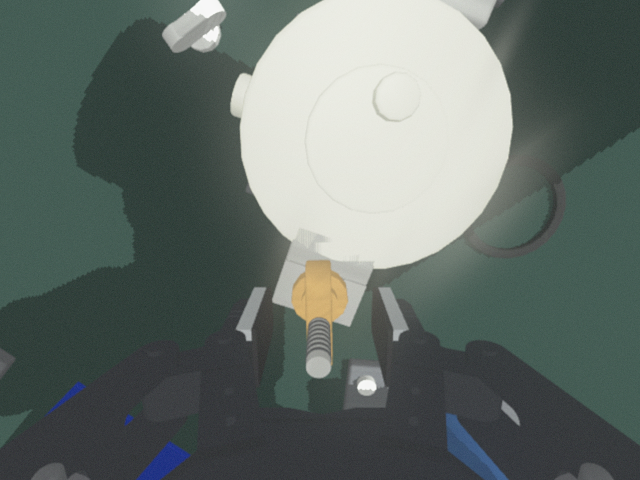

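View pics/s4.png

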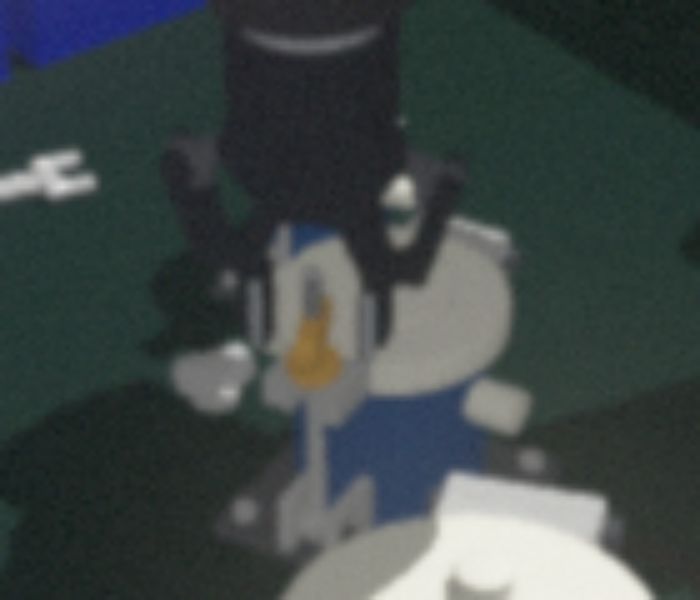

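Call:
{"method": "apply_moves", "body": {
  "series": [0,0,-0.002,0,0.6,0,0,-0.002,0,1,0,0,-0.002,0,1,0,0,-0.002,0,1,0,0,-0.002,0,1,0,0,-0.002,0,1,0,0,-0.002,0,1,0,0,-0.002,0,1],
  "newtons": 30
}}

```text
t: 3.73
eef_pos: [0.5396, -0.0319, 0.1583]
tcp_rot: [0.647, -0.287, -0.645, -0.287]
ft_force: [2.3, -3.8, 3.6]
width: 0.009
```

```bash
python3 - <<'E'
from h import *
need([.537,-.031,.157],2.305); print(observe()["torque"])
E
```

```text
pos [ 0.5396 -0.0319  0.1583] jaw 2.306 units [0.0054 0.0051 0.0097] turn 0.0005615860721784275 q [ 0.305  0.213 -0.407  0.002 -0.949 -1.141] F [ 2.3 -3.8  3.6] w 0.009 t 3.7333
[-1.70973522 -0.85812378  0.19480337]
```

Gripped: the opening is 9 mm on the 10 mm wings. I'll loosen in 0.3 rad steps, starting with one turn and no pull.

Call:
{"method": "apply_moves", "body": {
  "series": [-0.0012,0,-0.002,-0.065,1,-0.0024,0,-0.002,-0.13,1,-0.0034,0,-0.002,-0.191,1,-0.0034,0,-0.002,-0.191,1,-0.0034,0,-0.002,-0.191,1],
  "newtons": 60
}}

```text
t: 4.15
eef_pos: [0.5396, -0.032, 0.1592]
tcp_rot: [0.682, -0.188, -0.681, -0.188]
ft_force: [-0.1, -2.7, 5.0]
width: 0.0087
```

```bash
python3 - <<'E'
from h import *
need([.537,-.031,.157],2.605); print(observe()["torque"])
s=snapshot("wrist");cv2.imwrite("pics/w5.png",s["color"])
E
```

```text
pos [ 0.5396 -0.032   0.1592] jaw 2.604 units [0.0087 0.0017 0.011 ] turn -0.000531869040018783 q [ 0.304  0.212 -0.406  0.001 -0.951 -0.842] F [-0.1 -2.7  5. ] w 0.0087 t 4.15
[-0.95227243 -0.11949678  0.06263523]
```

View pics/w5.png

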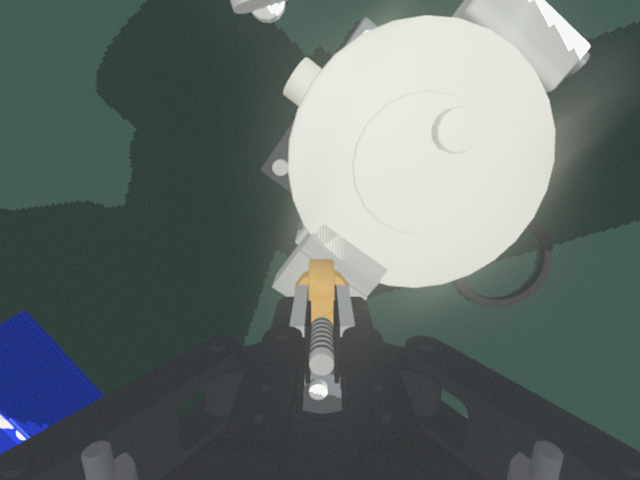

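The wings turned with the jaws (opening 8.7 mm, forces under 6 N). This gentle pull test calibrates how firm the stop feels.

Call:
{"method": "apply_moves", "body": {
  "series": [0,-0.0064,-0.0048,0,1,0,-0.0128,-0.0095,0,1,0,-0.0193,-0.0143,0,1,0,-0.0193,-0.0143,0,1]
}}

```text
t: 4.53
eef_pos: [0.5435, -0.0305, 0.1589]
tcp_rot: [-0.681, 0.189, 0.682, 0.187]
ft_force: [-4.4, -4.0, 11.0]
width: 0.0086
```

```bash
cat >> h.py <<'E'
U=np.array([np.cos(.395),np.sin(.395),0]);V=np.array([-U[1],U[0],0])
B0=np.array([.5396,-.0320,0])
def st(out=0,step=0.,home=0):
    """units for: move by out mm outward (rel. command), after turning; prints state"""
    o=observe();T=Ro.from_quat(o["tcp_rot"]).as_matrix();p=np.array(o["eef_pos"]);F=np.array(o["ft_force"])
    a=np.arctan2(T[1,2],T[0,2])
    print("t %.2f jaw %.3f q6 %.2f w %.4f | out %.2f mm side %.2f z %.4f | F out %.1f side %.1f z %.1f Tz %.2f"%(o["t"],a,o["joint_positions"][5],o["width"],(p-B0)@U*1e3,(p-B0)@V*1e3,p[2],F@U,F@V,F[2],o["torque"][2]))
    print("1mm out in units y %.5f z %.5f ; 1mm side(V) y %.5f z %.5f"%tuple(.004*x for x in (U@T[:,1],U@T[:,2],V@T[:,1],V@T[:,2])))
E
python3 - <<'E'
from h import *
st()
E
```

```text
t 4.53 jaw 2.604 q6 -0.84 w 0.0086 | out 4.19 mm side -0.09 z 0.1589 | F out -5.6 side -2.0 z 11.0 Tz 0.16
1mm out in units y -0.00321 z -0.00238 ; 1mm side(V) y -0.00238 z 0.00321
```

Call:
{"method": "apply_moves", "body": {
  "series": [0,-0.0048,-0.0036,0,1,0,-0.0096,-0.0071,0,1,0,-0.0096,-0.0071,0,1]
}}

```text
t: 4.78
eef_pos: [0.5451, -0.0298, 0.1588]
tcp_rot: [-0.68, 0.189, 0.683, 0.187]
ft_force: [-7.7, -5.5, 13.4]
width: 0.0083
```

```bash
python3 - <<'E'
from h import *
st()
E
```

```text
t 4.78 jaw 2.603 q6 -0.84 w 0.0083 | out 5.91 mm side -0.08 z 0.1588 | F out -9.3 side -2.1 z 13.4 Tz 0.20
1mm out in units y -0.00321 z -0.00238 ; 1mm side(V) y -0.00238 z 0.00321
```

Call:
{"method": "apply_moves", "body": {
  "series": [0,-0.0032,-0.0024,0,1,0,-0.0064,-0.0048,0,1,0,-0.0064,-0.0048,0,1]
}}

```text
t: 5.03
eef_pos: [0.546, -0.0293, 0.1587]
tcp_rot: [-0.68, 0.19, 0.683, 0.187]
ft_force: [-9.6, -5.7, 14.6]
width: 0.0081
```

```bash
python3 - <<'E'
from h import *
st()
E
```

```text
t 5.03 jaw 2.603 q6 -0.84 w 0.0081 | out 6.89 mm side 0.01 z 0.1587 | F out -11.0 side -1.5 z 14.6 Tz 0.08
1mm out in units y -0.00321 z -0.00238 ; 1mm side(V) y -0.00238 z 0.00322
```

```bash
python3 - <<'E'
from h import *
a=cv2.imread("pics/w5.png");s=snapshot("wrist")
cv2.imwrite("pics/w6.png",cv2.resize(np.hstack([a[220:420,250:400],s["color"][220:420,250:400]]),None,fx=2.6,fy=2.6))
t=snapshot("scene");cv2.imwrite("pics/s6.png",cv2.resize(t["color"][140:260,260:400],None,fx=5,fy=5,interpolation=cv2.INTER_CUBIC))
E
```

```text
(no output)
```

View pics/w6.png

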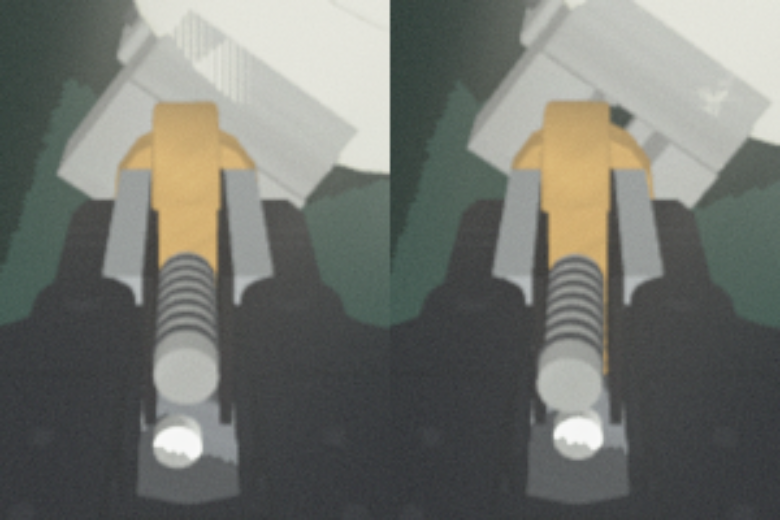

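View pics/s6.png

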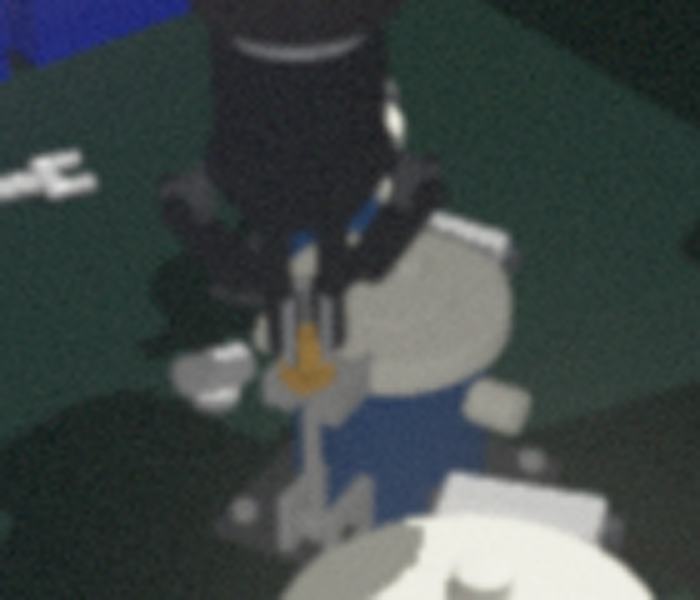

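The right crop shows the hub and rod a few mm out with the slot open behind them. There is no hard stop yet, because the firm grip resists the tilt. I'll soften the grip for the feeling tests.

Call:
{"method": "apply_moves", "body": {
  "series": [0,0,0,0,1,0,0,0,0,1,0,0,0,0,1],
  "newtons": 20
}}

```text
t: 5.38
eef_pos: [0.5459, -0.0293, 0.1587]
tcp_rot: [-0.68, 0.19, 0.683, 0.187]
ft_force: [-10.0, -5.7, 14.4]
width: 0.0082
```

```bash
python3 - <<'E'
from h import *
st()
E
```

```text
t 5.38 jaw 2.603 q6 -0.84 w 0.0082 | out 6.88 mm side 0.01 z 0.1587 | F out -11.4 side -1.5 z 14.4 Tz 0.09
1mm out in units y -0.00322 z -0.00238 ; 1mm side(V) y -0.00238 z 0.00322
```

Call:
{"method": "apply_moves", "body": {
  "series": [0,-0.0032,-0.0024,0,1,0,-0.0064,-0.0048,0,1,0,-0.0064,-0.0048,0,1]
}}

```text
t: 5.63
eef_pos: [0.5466, -0.0291, 0.1586]
tcp_rot: [-0.679, 0.19, 0.684, 0.186]
ft_force: [-14.5, -6.3, 18.5]
width: 0.0084
```

```bash
python3 - <<'E'
from h import *
st()
s=snapshot("wrist");cv2.imwrite("pics/w7.png",cv2.resize(s["color"][220:420,250:400],None,fx=4,fy=4))
E
```

```text
t 5.63 jaw 2.603 q6 -0.84 w 0.0084 | out 7.52 mm side -0.02 z 0.1586 | F out -15.8 side -0.2 z 18.5 Tz 0.14
1mm out in units y -0.00322 z -0.00238 ; 1mm side(V) y -0.00238 z 0.00322
```

View pics/w7.png

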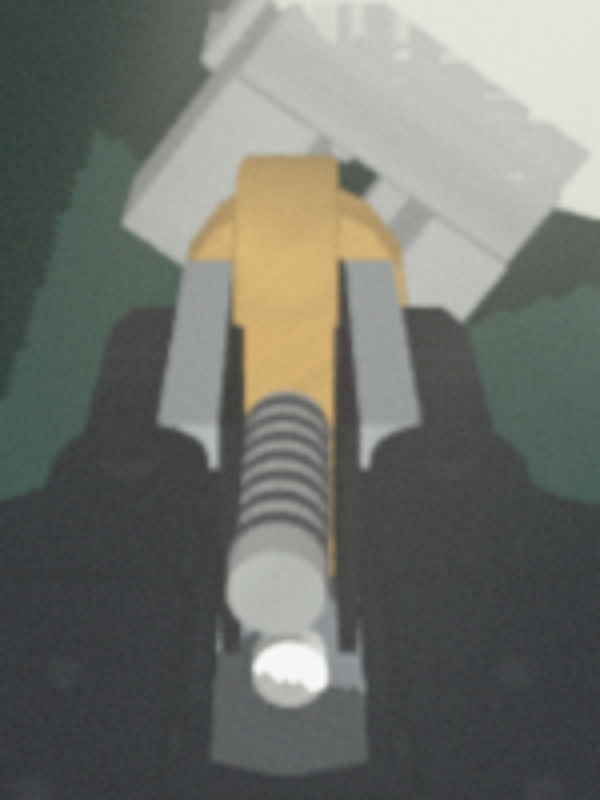

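Pulling further with the soft grip shows a clear stop: 11.4 N at 6.9 mm, then 15.8 N at 7.5 mm. That is the rim. A 13 mm commanded pull at 20 N grip is therefore my test. I'll return, turn 0.3 rad and repeat.

Call:
{"method": "apply_moves", "body": {
  "series": [0,0.0418,0.031,0,1,0,0.0418,0.031,0,1,-0.0012,0.0418,0.031,-0.065,1,-0.0024,0.0418,0.031,-0.13,1,-0.0034,0.0418,0.031,-0.191,1,-0.0034,0.0418,0.031,-0.191,1],
  "newtons": 60
}}

```text
t: 6.18
eef_pos: [0.5397, -0.0319, 0.16]
tcp_rot: [0.703, -0.082, -0.702, -0.082]
ft_force: [0.4, -1.7, 6.0]
width: 0.0086
```

```bash
python3 - <<'E'
from h import *
st()
E
```

```text
t 6.18 jaw 2.909 q6 -0.54 w 0.0086 | out 0.10 mm side 0.07 z 0.1600 | F out -0.3 side -1.7 z 6.0 Tz -0.06
1mm out in units y -0.00235 z -0.00324 ; 1mm side(V) y -0.00324 z 0.00235
```

Call:
{"method": "apply_moves", "body": {
  "series": [0,-0.0102,-0.014,0,1,0,-0.0204,-0.028,0,1,0,-0.0306,-0.042,0,1,0,-0.0306,-0.042,0,1],
  "newtons": 20
}}

```text
t: 6.52
eef_pos: [0.5467, -0.0289, 0.1594]
tcp_rot: [-0.699, 0.086, 0.705, 0.082]
ft_force: [-14.3, -5.0, 20.2]
width: 0.0087
```

```bash
python3 - <<'E'
from h import *
st()
E
```

```text
t 6.52 jaw 2.903 q6 -0.54 w 0.0087 | out 7.79 mm side 0.13 z 0.1594 | F out -15.1 side 0.8 z 20.2 Tz 0.01
1mm out in units y -0.00237 z -0.00322 ; 1mm side(V) y -0.00322 z 0.00237
```

Held. Next step.

Call:
{"method": "apply_moves", "body": {
  "series": [0,0.0306,0.042,0,1,0,0.0306,0.042,0,1,-0.0012,0.0306,0.042,-0.065,1,-0.0024,0.0306,0.042,-0.13,1,-0.0034,0.0306,0.042,-0.191,1,-0.0034,0.0306,0.042,-0.191,1],
  "newtons": 60
}}

```text
t: 7.02
eef_pos: [0.5396, -0.0318, 0.1607]
tcp_rot: [0.707, 0.024, -0.706, 0.024]
ft_force: [-0.2, -2.3, 7.3]
width: 0.0083
```

```bash
python3 - <<'E'
from h import *
st()
E
```

```text
t 7.02 jaw -3.074 q6 -0.24 w 0.0083 | out 0.12 mm side 0.17 z 0.1607 | F out -1.1 side -2.0 z 7.3 Tz -0.05
1mm out in units y -0.00128 z -0.00379 ; 1mm side(V) y -0.00379 z 0.00128
```

Call:
{"method": "apply_moves", "body": {
  "series": [-0.001,-0.0055,-0.0164,0,1,-0.001,-0.011,-0.0328,0,1,-0.001,-0.0166,-0.0493,0,1,-0.001,-0.0166,-0.0493,0,1],
  "newtons": 20
}}

```text
t: 7.35
eef_pos: [0.5466, -0.029, 0.1603]
tcp_rot: [-0.703, -0.021, 0.711, -0.023]
ft_force: [-14.1, -5.7, 20.0]
width: 0.0087
```

```bash
python3 - <<'E'
from h import *
st()
E
```

```text
t 7.35 jaw -3.079 q6 -0.24 w 0.0087 | out 7.60 mm side 0.06 z 0.1603 | F out -15.2 side 0.2 z 20.0 Tz 0.16
1mm out in units y -0.00131 z -0.00378 ; 1mm side(V) y -0.00378 z 0.00131
```

Held (15.2 N at 7.6 mm). Next step.

Call:
{"method": "apply_moves", "body": {
  "series": [0,0.0166,0.0493,0,1,0,0.0166,0.0493,0,1,-0.0012,0.0166,0.0493,-0.065,1,-0.0024,0.0166,0.0493,-0.13,1,-0.0034,0.0166,0.0493,-0.191,1,-0.0034,0.0166,0.0493,-0.191,1],
  "newtons": 60
}}

```text
t: 7.85
eef_pos: [0.5394, -0.0319, 0.1616]
tcp_rot: [0.695, 0.129, -0.695, 0.13]
ft_force: [0.4, -1.6, 7.9]
width: 0.0085
```

```bash
python3 - <<'E'
from h import *
st()
E
```

```text
t 7.85 jaw -2.773 q6 0.06 w 0.0085 | out -0.17 mm side 0.21 z 0.1616 | F out -0.3 side -1.7 z 7.9 Tz -0.08
1mm out in units y -0.00011 z -0.00400 ; 1mm side(V) y -0.00400 z 0.00011
```

Call:
{"method": "apply_moves", "body": {
  "series": [-0.001,-0.0005,-0.0173,0,1,-0.001,-0.001,-0.0346,0,1,-0.001,-0.0014,-0.052,0,1,-0.001,-0.0014,-0.052,0,1],
  "newtons": 20
}}

```text
t: 8.18
eef_pos: [0.5469, -0.0289, 0.1612]
tcp_rot: [-0.692, -0.127, 0.699, -0.128]
ft_force: [-13.2, -5.4, 19.9]
width: 0.0087
```

```bash
python3 - <<'E'
from h import *
st()
E
```

```text
t 8.18 jaw -2.779 q6 0.06 w 0.0087 | out 7.90 mm side 0.10 z 0.1612 | F out -14.3 side 0.1 z 19.9 Tz 0.08
1mm out in units y -0.00013 z -0.00400 ; 1mm side(V) y -0.00400 z 0.00013
```

```bash
python3 - <<'E'
from h import *
s=snapshot("wrist");cv2.imwrite("pics/w8.png",cv2.resize(s["color"][220:420,250:400],None,fx=4,fy=4))
E
```

```text
(no output)
```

View pics/w8.png

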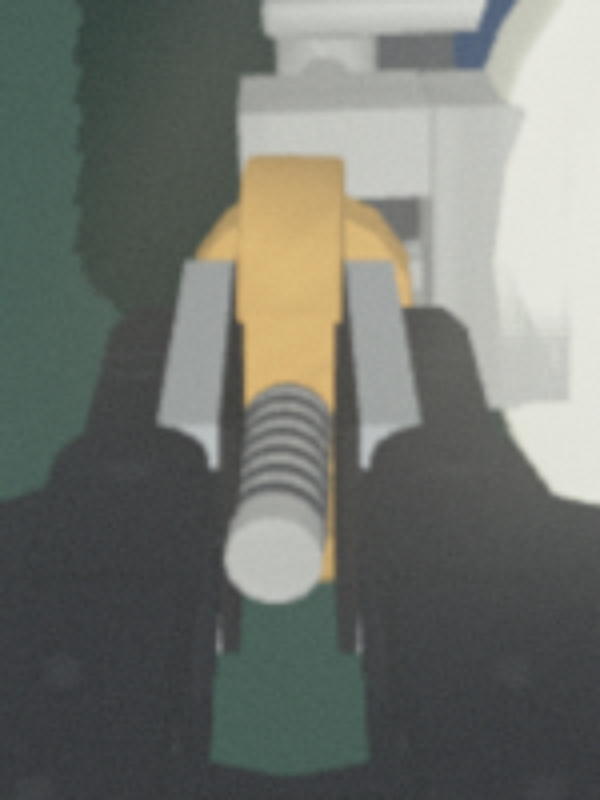

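The tight grip hides the stop now that the pads lie flat across the pull. I'll loosen the jaws slightly and let one pad alone push the paddle outward.

Call:
{"method": "apply_moves", "body": {
  "series": [0,0.0007,0.02,0,1,0,0.0007,0.02,0,0.6,0,0.0007,0.02,0,0.6,0,0.0007,0.02,0,0.6]
}}

```text
t: 8.57
eef_pos: [0.5461, -0.0289, 0.1611]
tcp_rot: [-0.695, -0.128, 0.696, -0.128]
ft_force: [-1.6, -2.4, 5.8]
width: 0.0172
```

```bash
python3 - <<'E'
from h import *
st()
E
```

```text
t 8.57 jaw -2.779 q6 0.06 w 0.0172 | out 7.16 mm side 0.40 z 0.1611 | F out -2.4 side -1.6 z 5.8 Tz -0.03
1mm out in units y -0.00013 z -0.00400 ; 1mm side(V) y -0.00400 z 0.00013
```

Call:
{"method": "apply_moves", "body": {
  "series": [0,-0.0002,-0.008,0,0.6,0,-0.0005,-0.016,0,0.6,0,-0.0008,-0.024,0,0.6,0,-0.0008,-0.024,0,0.6]
}}

```text
t: 8.9
eef_pos: [0.5499, -0.0273, 0.161]
tcp_rot: [-0.694, -0.127, 0.697, -0.128]
ft_force: [-8.6, -3.0, 11.0]
width: 0.0168
```

```bash
python3 - <<'E'
from h import *
st()
E
```

```text
t 8.90 jaw -2.778 q6 0.06 w 0.0168 | out 11.34 mm side 0.35 z 0.1610 | F out -9.1 side 0.6 z 11.0 Tz -0.01
1mm out in units y -0.00013 z -0.00400 ; 1mm side(V) y -0.00400 z 0.00013
```

The loose jaws feel the stop cleanly: 9 N with a single pad, where a free bolt would give about 1 to 2 N. I'll do each step in one call: return, close, turn, loosen, pull.

Call:
{"method": "apply_moves", "body": {
  "series": [0,0.0009,0.028,0,0.6,0,0.0018,0.056,0,0.6,0,0.0018,0.056,0,1,0,0.0018,0.056,0,1,0,0.0018,0.056,0,1,-0.0012,0.0018,0.056,-0.065,1,-0.0024,0.0018,0.056,-0.13,1,-0.0034,0.0018,0.056,-0.191,1,-0.0034,0.0018,0.056,-0.191,1,-0.0034,0.0018,0.056,-0.191,0.7,-0.0034,0.0018,0.056,-0.191,0.7,-0.0034,0.0014,0.042,-0.191,0.7,-0.0034,0.001,0.028,-0.191,0.7,-0.0034,0.0004,0.012,-0.191,0.7,-0.0034,0.0004,0.012,-0.191,0.7],
  "newtons": 60
}}

```text
t: 10.15
eef_pos: [0.5492, -0.0277, 0.1621]
tcp_rot: [-0.668, -0.23, 0.669, -0.23]
ft_force: [-0.0, 2.4, 5.4]
width: 0.013
```

```bash
python3 - <<'E'
from h import *
st()
s=snapshot("wrist");cv2.imwrite("pics/w9.png",cv2.resize(s["color"][220:420,250:400],None,fx=4,fy=4))
E
```

```text
t 10.15 jaw -2.478 q6 0.36 w 0.0130 | out 10.50 mm side 0.23 z 0.1621 | F out 0.9 side 2.2 z 5.4 Tz -0.04
1mm out in units y 0.00106 z -0.00386 ; 1mm side(V) y -0.00386 z -0.00106
```

View pics/w9.png

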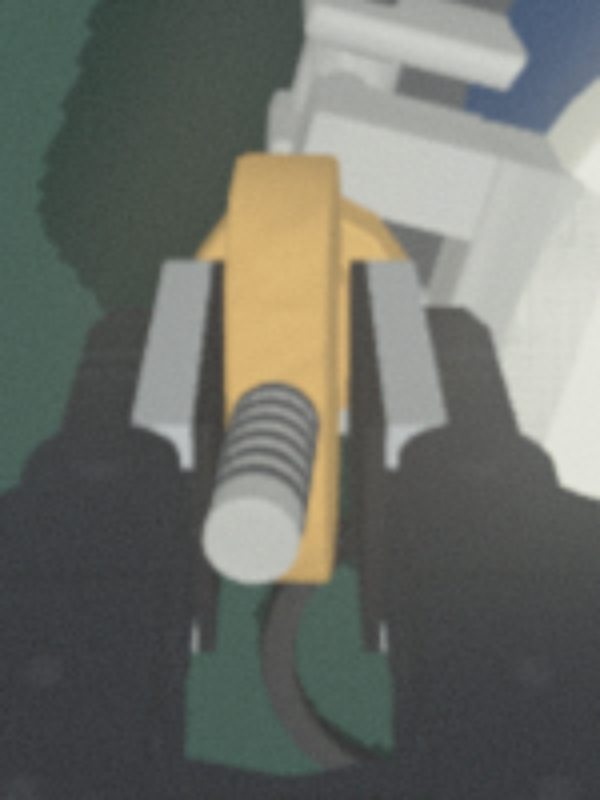

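There's no resistance: the TCP is at 10.5 mm against the stop at about 7.3 mm plus slack. Pulling 4 mm more will settle it.

Call:
{"method": "apply_moves", "body": {
  "series": [0,0.002,-0.0077,0,0.7,0,0.004,-0.0154,0,0.7,0,0.004,-0.0154,0,0.7]
}}

```text
t: 10.45
eef_pos: [0.5515, -0.0269, 0.1621]
tcp_rot: [-0.667, -0.23, 0.67, -0.23]
ft_force: [-5.4, -0.8, 10.1]
width: 0.0129
```

```bash
python3 - <<'E'
from h import *
st()
s=snapshot("wrist");cv2.imwrite("pics/w10.png",cv2.resize(s["color"][220:420,250:400],None,fx=4,fy=4))
E
```

```text
t 10.45 jaw -2.478 q6 0.36 w 0.0129 | out 12.92 mm side 0.17 z 0.1621 | F out -5.3 side 1.3 z 10.1 Tz 0.03
1mm out in units y 0.00106 z -0.00386 ; 1mm side(V) y -0.00386 z -0.00106
```

View pics/w10.png

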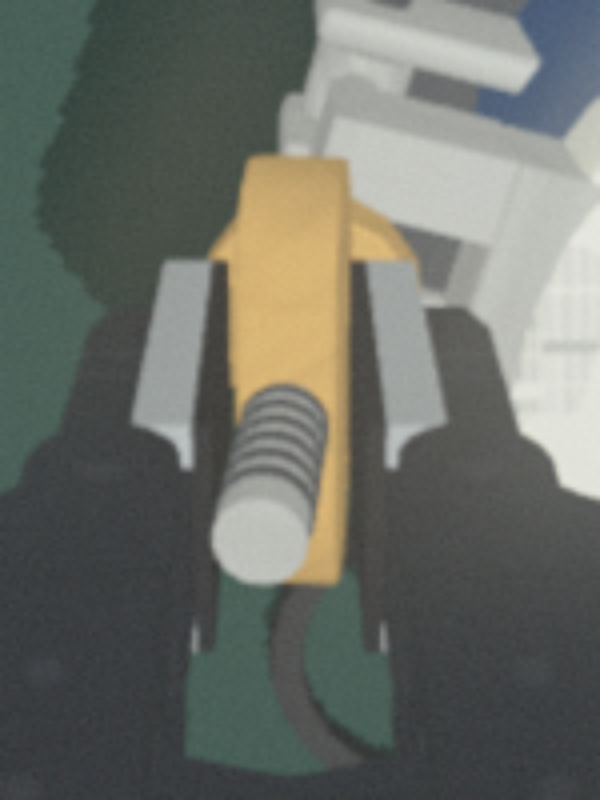

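Call:
{"method": "apply_moves", "body": {
  "series": [0,0.002,-0.0058,0,0.7,0,0.0032,-0.0116,0,0.7,0,0.0032,-0.0116,0,0.7]
}}

```text
t: 10.75
eef_pos: [0.5541, -0.0257, 0.162]
tcp_rot: [-0.667, -0.23, 0.67, -0.23]
ft_force: [-5.8, -0.7, 7.9]
width: 0.0126
```

```bash
python3 - <<'E'
from h import *
st()
E
```

```text
t 10.75 jaw -2.479 q6 0.36 w 0.0126 | out 15.82 mm side 0.20 z 0.1620 | F out -5.6 side 1.6 z 7.9 Tz -0.03
1mm out in units y 0.00106 z -0.00386 ; 1mm side(V) y -0.00386 z -0.00106
```

The bolt moved 2.9 mm for a 3 mm command at constant force, so it is free. The last held test was 0.3 rad earlier, so the nut is at most 0.3 rad past release. I'll ease off, open and rise clear.

Call:
{"method": "apply_moves", "body": {
  "series": [0,-0.002,0.0077,0,0.7,0,-0.002,0.0077,0,0.3,0,-0.002,0.0077,0,0.3,0,-0.002,0.0077,0,0.3,-0.15,-0.002,0.0077,0,0.3,-0.28,-0.002,0.0077,0,0.3,-0.28,-0.002,0.0077,0,0.3,-0.28,-0.002,0.0077,0,0.3]
}}

```text
t: 11.42
eef_pos: [0.5544, -0.0255, 0.2337]
tcp_rot: [0.67, 0.23, -0.667, 0.23]
ft_force: [-1.2, 0.5, -1.1]
width: 0.0298
```

```bash
python3 - <<'E'
from h import *
st()
s=snapshot("wrist");cv2.imwrite("pics/w11.png",s["color"])
print(proj(s,B0+[0,0,.188]))
t=snapshot("top");cv2.imwrite("pics/t11.png",cv2.resize(t["color"][225:320,290:400],None,fx=6,fy=6))
E
```

```text
t 11.42 jaw -2.478 q6 0.36 w 0.0298 | out 16.19 mm side 0.26 z 0.2337 | F out -1.0 side 0.9 z -1.1 Tz 0.03
1mm out in units y 0.00106 z -0.00386 ; 1mm side(V) y -0.00386 z -0.00106
[[349.34320305 283.05515095]]
```

View pics/w11.png

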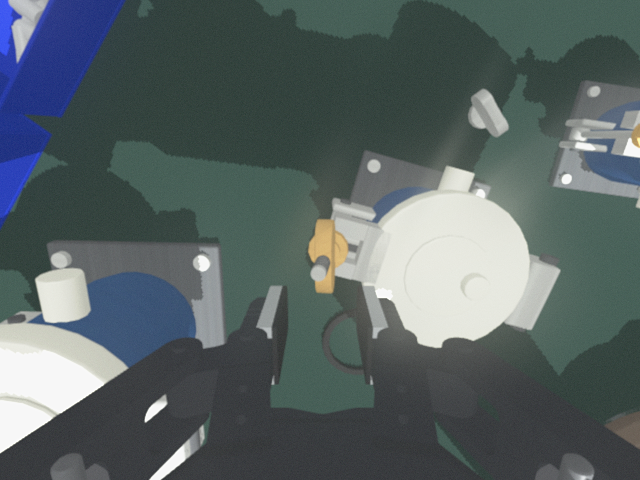

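```bash
python3 - <<'E'
from h import *
s=snapshot("wrist");im=s["color"]
cv2.imwrite("pics/w12.png",cv2.resize(im[205:305,280:380],None,fx=6,fy=6))
B=np.array([.5375,-.0315,0])
p=onz(s,319,270,.1865);print("tip",p,"out",(p-B)@U*1e3,"side",(p-B)@V*1e3)
t=snapshot("top");cv2.imwrite("pics/t12.png",cv2.resize(t["color"][225:285,290:370],None,fx=9,fy=9))
E
```

```text
tip [ 0.55515491 -0.02853336  0.1865    ] out 17.437009485770368 side -4.055559582716579
```

View pics/w12.png

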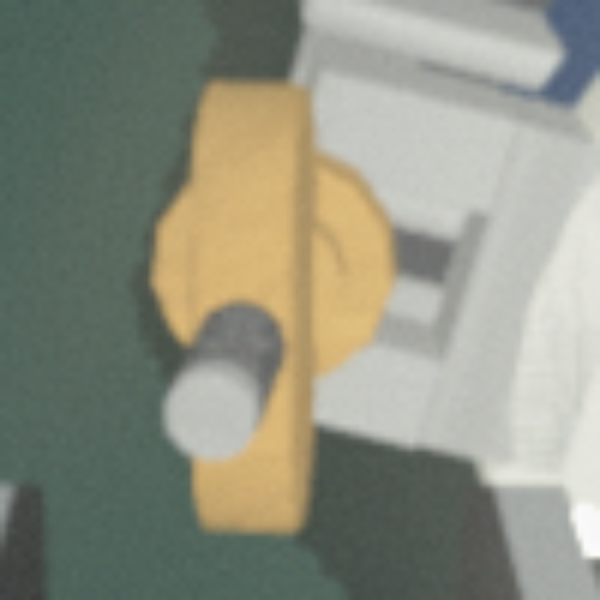

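View pics/t12.png

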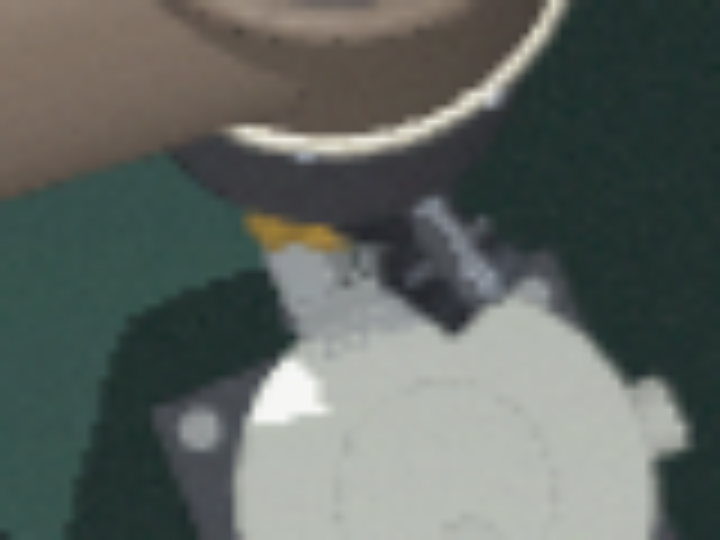

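The wrist crop shows the rod leaning out of the slot with the wings nearly crosswise. The lean is about 0.12 rad, with the tip at (319,270). I'll turn the closed fingers, set them on the inner side of the rod and push it over.

Call:
{"method": "apply_moves", "body": {
  "series": [0,-0.0307,0.112,-0.08,0.3,0,-0.0307,0.112,-0.16,0.3,0,-0.0307,0.112,-0.24,1,0,-0.0307,0.112,-0.32,1,0,-0.0307,0.112,-0.4,1,0,-0.0307,0.112,-0.48,1,0,-0.0307,0.112,-0.56,1,0,-0.0307,0.112,-0.64,1,0,-0.0307,0.112,-0.72,1,0,-0.0307,0.112,-0.8,1,0,-0.0307,0.112,-0.829,1,0,-0.0307,0.112,-0.829,1]
}}

```text
t: 12.62
eef_pos: [0.5264, -0.0371, 0.231]
tcp_rot: [0.391, 0.589, -0.392, 0.588]
ft_force: [-0.1, -0.6, 1.3]
width: -0.0001
```

```bash
sed -i 's/^B0=.*/B0=np.array([.5375,-.0320,0])/' h.py; python3 - <<'E'
from h import *
st()
s=snapshot("wrist");cv2.imwrite("pics/w13.png",s["color"])
p=np.array(observe()["eef_pos"]);print(proj(s,p+[0,0,-.014]),proj(s,p+[0,0,-.014]+.011*U),proj(s,B0+.0174*U+[0,0,.187]))
E
```

```text
t 12.62 jaw -1.173 q6 1.67 w -0.0001 | out -12.22 mm side -0.39 z 0.2310 | F out -0.3 side -0.5 z 1.3 Tz -0.02
1mm out in units y 0.00400 z 0.00001 ; 1mm side(V) y 0.00001 z -0.00400
[[322.3112316  301.13457194]] [[322.37674113 277.5806163 ]] [[321.55888723 218.79243006]]
```

View pics/w13.png

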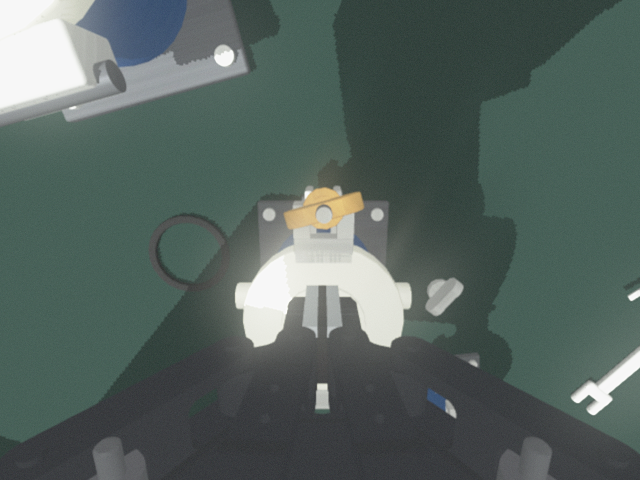

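The wrist picture is now symmetric: rod tip at (323,214), shut fingers centred at x≈322 behind it. Next I'll compute the arc.

```bash
python3 - <<'E'
import numpy as np
for th in [.05,.15,.25,.35,.45,.55,.65,.75,.85,.95,1.05,1.15,1.25,1.32,1.36]:
    o=138*np.sin(th)-4*np.cos(th)-11; z=40+138*np.cos(th)+4*np.sin(th)+14
    print(th,"y %.3f x %.3f"%((o+12.2)*.004,(231-z)*.004),"out %.1f z %.1f"%(o,z))
E
```

```text
0.05 y 0.016 x 0.156 out -8.1 z 192.0
0.15 y 0.071 x 0.160 out 5.7 z 191.0
0.25 y 0.126 x 0.169 out 19.3 z 188.7
0.35 y 0.179 x 0.184 out 32.6 z 185.0
0.45 y 0.230 x 0.204 out 45.4 z 180.0
0.55 y 0.280 x 0.229 out 57.7 z 173.7
0.65 y 0.326 x 0.259 out 69.3 z 166.3
0.75 y 0.369 x 0.293 out 80.1 z 157.7
0.85 y 0.409 x 0.332 out 90.0 z 148.1
0.95 y 0.444 x 0.374 out 98.9 z 137.5
1.05 y 0.476 x 0.419 out 106.7 z 126.1
1.15 y 0.502 x 0.468 out 113.3 z 114.0
1.25 y 0.524 x 0.519 out 118.7 z 101.3
1.32 y 0.536 x 0.556 out 121.7 z 92.1
1.36 y 0.541 x 0.577 out 123.1 z 86.8
```

Call:
{"method": "apply_moves", "body": {
  "series": [0.1,0,0,0,1,0.156,0,0,0,1,0.156,0.016,0,0,1,0.158,0.044,0,0,1,0.16,0.071,0,0,1,0.165,0.098,0,0,1,0.169,0.126,0,0,1,0.176,0.152,0,0,1,0.184,0.179,0,0,1,0.194,0.205,0,0,1,0.204,0.23,0,0,1,0.204,0.23,0,0,1]
}}

```text
t: 13.67
eef_pos: [0.581, -0.0143, 0.1803]
tcp_rot: [0.392, 0.589, -0.392, 0.588]
ft_force: [0.4, 0.6, 0.2]
width: -0.0002
```

```bash
python3 - <<'E'
from h import *
st()
s=snapshot("wrist");cv2.imwrite("pics/w14.png",s["color"])
s=snapshot("scene");cv2.imwrite("pics/s14.png",cv2.resize(s["color"][140:260,260:400],None,fx=5,fy=5,interpolation=cv2.INTER_CUBIC))
E
```

```text
t 13.67 jaw -1.175 q6 1.65 w -0.0002 | out 46.92 mm side -0.39 z 0.1803 | F out 0.6 side 0.4 z 0.2 Tz 0.00
1mm out in units y 0.00400 z 0.00000 ; 1mm side(V) y 0.00000 z -0.00400
```

View pics/w14.png

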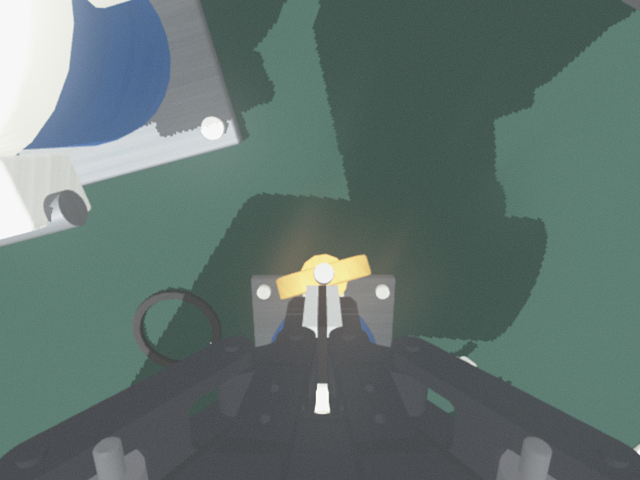

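View pics/s14.png

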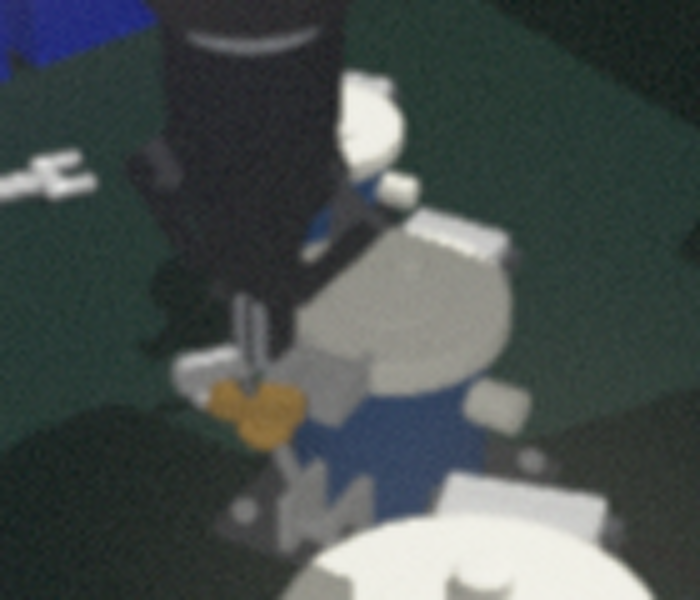

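The bolt is leaning to about 0.45 rad with negligible force, and the nut's wings are visible ahead of the fingers at (323,272). I'll continue along the arc.

Call:
{"method": "apply_moves", "body": {
  "series": [0.012,0.025,0,0,1,0.025,0.05,0,0,1,0.04,0.073,0,0,1,0.055,0.096,0,0,1,0.072,0.118,0,0,1,0.089,0.139,0,0,1,0.108,0.159,0,0,1,0.128,0.179,0,0,1,0.149,0.197,0,0,1,0.17,0.214,0,0,1,0.192,0.23,0,0,1,0.215,0.246,0,0,1,0.24,0.259,0,0,1,0.264,0.272,0,0,1,0.264,0.272,0,0,1]
}}

```text
t: 15.02
eef_pos: [0.6424, 0.0114, 0.1133]
tcp_rot: [0.392, 0.589, -0.393, 0.588]
ft_force: [0.8, 0.3, -0.5]
width: -0.0002
```

```bash
python3 - <<'E'
from h import *
st()
s=snapshot("wrist");cv2.imwrite("pics/w15.png",s["color"])
s=snapshot("scene");cv2.imwrite("pics/s15.png",cv2.resize(s["color"][140:260,260:400],None,fx=5,fy=5,interpolation=cv2.INTER_CUBIC))
E
```

```text
t 15.02 jaw -1.176 q6 1.65 w -0.0002 | out 113.53 mm side -0.30 z 0.1133 | F out 0.9 side -0.0 z -0.5 Tz -0.01
1mm out in units y 0.00400 z -0.00000 ; 1mm side(V) y -0.00000 z -0.00400
```

View pics/w15.png

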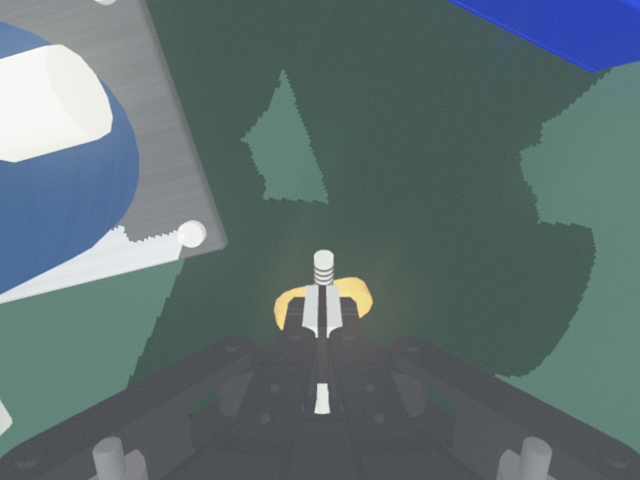

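View pics/s15.png

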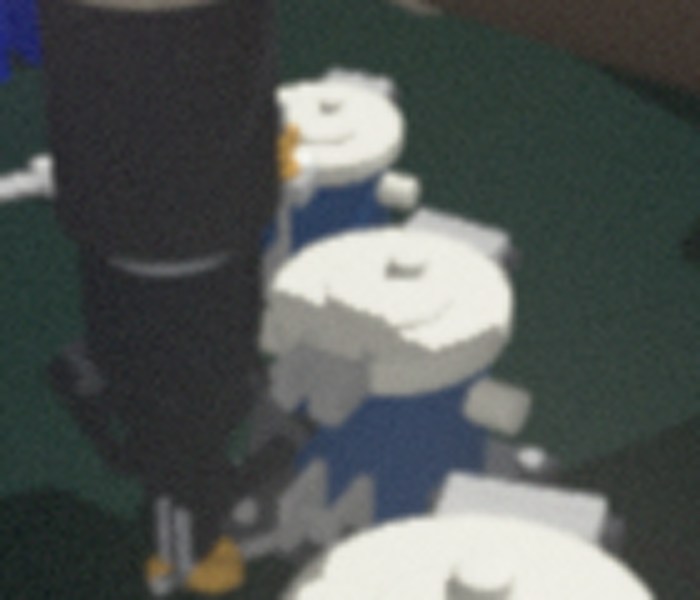

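The bolt is down to about 1.15 to 1.2 rad, with the rod tip at (323,258) ahead of the fingers. The last bit is mostly straight down.

Call:
{"method": "apply_moves", "body": {
  "series": [0.026,0.011,0,0,1,0.051,0.022,0,0,1,0.07,0.028,0,0,1,0.088,0.034,0,0,1,0.1,0.037,0,0,1,0.112,0.039,0,0,1,0.112,0.039,0,0,1,0.112,0.039,0,0,1]
}}

```text
t: 15.78
eef_pos: [0.6514, 0.015, 0.0867]
tcp_rot: [0.392, 0.589, -0.392, 0.588]
ft_force: [-0.1, -0.5, 0.6]
width: 0.0002
```

```bash
python3 - <<'E'
from h import *
st()
s=snapshot("wrist");cv2.imwrite("pics/w16.png",s["color"])
E
```

```text
t 15.78 jaw -1.176 q6 1.64 w 0.0002 | out 123.23 mm side -0.44 z 0.0867 | F out -0.3 side -0.4 z 0.6 Tz -0.02
1mm out in units y 0.00400 z 0.00000 ; 1mm side(V) y 0.00000 z -0.00400
```

View pics/w16.png

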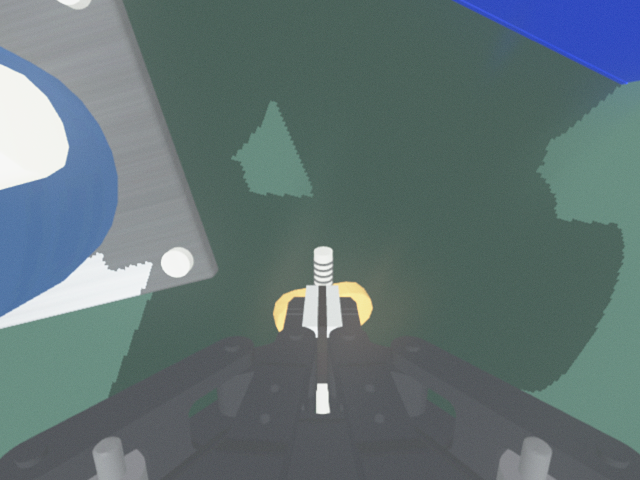

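The bolt lies nearly level with about 0.6 N on the tool. Lifting straight off to check.

Call:
{"method": "apply_moves", "body": {
  "series": [-0.08,0,0,0,1,-0.2,0,0,0,1,-0.36,0,0,0,1,-0.5,0,0,0,1,-0.6,-0.2,0,0,1,-0.7,-0.3,0,0,1,-0.7,-0.4,0,0,1,-0.7,-0.4,0,0,1,-0.7,-0.4,0,0,1]
}}

```text
t: 16.58
eef_pos: [0.5585, -0.0239, 0.264]
tcp_rot: [0.393, 0.588, -0.391, 0.589]
ft_force: [1.2, 0.8, -0.4]
width: -0.0003
```

```bash
python3 - <<'E'
from h import *
st()
s=snapshot("wrist");cv2.imwrite("pics/w17.png",s["color"])
t=snapshot("top");cv2.imwrite("pics/t17.png",t["color"])
c=snapshot("scene");cv2.imwrite("pics/s17.png",c["color"])
for th in(1.2,1.3,1.4,1.5):
    p=B0+U*.148*np.sin(th)+[0,0,.04+.148*np.cos(th)];print(th,proj(s,p).round(1),proj(c,p).round(1),proj(t,p).round(1))
E
```

```text
t 16.58 jaw -1.176 q6 1.66 w -0.0003 | out 22.47 mm side -0.60 z 0.2640 | F out 1.5 side 0.3 z -0.4 Tz -0.02
1mm out in units y 0.00400 z -0.00000 ; 1mm side(V) y -0.00000 z -0.00400
1.2 [[321.2  71.9]] [[291.3 260. ]] [[307.8 204.9]]
1.3 [[321.2  68.5]] [[290.5 266.1]] [[307.2 204.5]]
1.4 [[321.3  67.3]] [[290.  271.8]] [[306.9 204.6]]
1.5 [[321.3  68.1]] [[289.9 277.2]] [[306.8 205.1]]
```

View pics/w17.png

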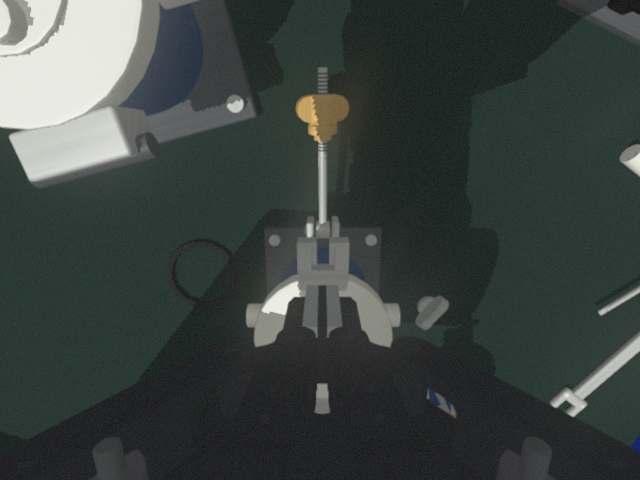

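View pics/s17.png

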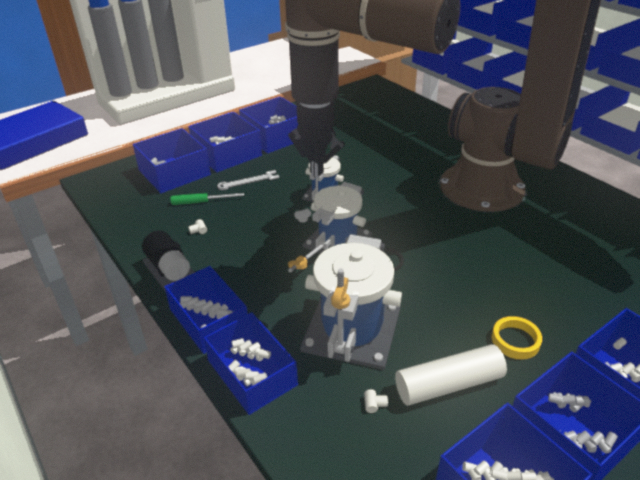

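View pics/t17.png

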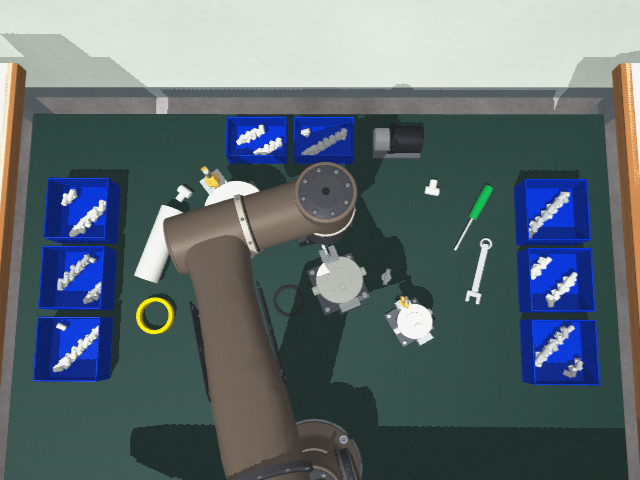

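The wrist view shows the bolt lying outward with the nut on it, tip at (322,68). The other objects look unmoved. I'll measure the bolt's angle in the scene view.

```bash
python3 - <<'E'
from h import *
c=snapshot("scene");im=cv2.resize(c["color"][225:295,270:350],None,fx=9,fy=9,interpolation=cv2.INTER_CUBIC)
for th,col in((1.2,(0,0,255)),(1.35,(0,255,0)),(1.5,(255,0,0))):
    q=[proj(c,B0+U*r*np.sin(th)+[0,0,.04+r*np.cos(th)])[0] for r in(0.01,.148)]
    a=[tuple(int(v) for v in ((p-[270,225]+.5)*9)) for p in q]
    cv2.line(im,a[0],a[1],col,1)
cv2.imwrite("pics/s18.png",im)
E
```

```text
(no output)
```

View pics/s18.png

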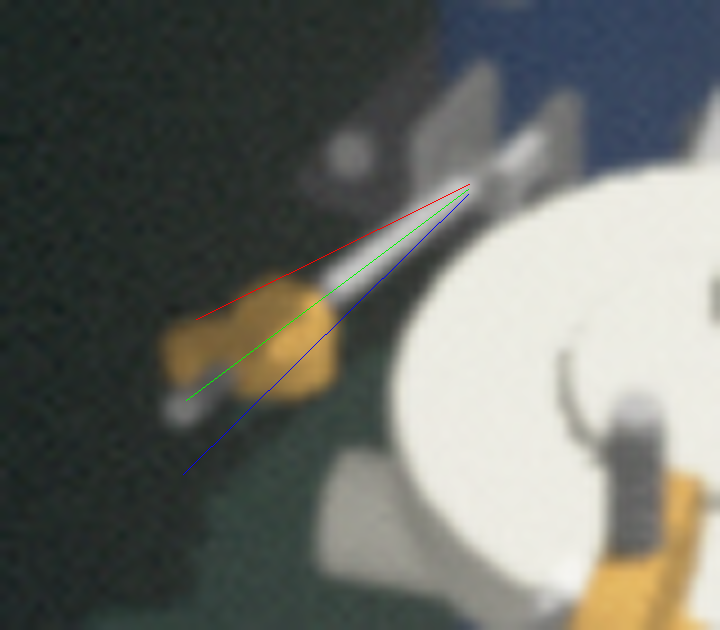

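The bolt lies along the 1.35 rad line (about 1.37 rad), the nut is on it, and the gripper is clear. Handing in.

```bash
python3 - <<'E'
from bench import *
print(observe()["t"]);print(job_done())
E
```

```text
16.7833
the job is handed in; nothing more can be done
None
```

The bolt is free of the lug and swung down to about 1.37 rad, with the wing nut still on it; I handed the job in at 16.8 s, and no verdict was reported.

- **Nut:** I loosened it in five 0.3 rad steps, 1.5 rad in all, pulling gently outward after each. At 0.3 to 1.2 rad the rim held the bolt, with at most about 16 N on the tool. At 1.5 rad it moved freely at a steady 5 to 6 N, so the nut is at most about 0.3 rad past release, inside the eighth-turn limit.
- **Bolt:** I let go of the nut and pushed the rod over with the shut fingers. The final scene view puts it at about 1.37 rad, against the 1.2 needed. The gripper ended well clear, with about 1.5 N of sensor noise.
- **Other objects:** nothing else looked shifted, but I judged that by eye from the pictures. In the last top view the arm hid part of the bench.
- **Checks that disagreed:** the tight-grip pulls hid the stop, and the first free-looking pull still read about 5 N. I settled both with the loose-jaw tests. The wrist camera was 2 to 4 mm off my position estimate, which did no harm.
- **Not measured:** how far the collar's end stands above the rim. I worked it out only from the turn count and the feel.

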